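# Press a mould cap home with the ratchet clamp

## Robot

A 6-joint arm with a two-finger parallel gripper is mounted at the origin on the work surface. World frame = base frame: x ahead of the robot, y to its left, z up, the work surface at z = 0. Lengths are in m, angles in rad, forces in N, time in s.
With the tool pointing down it reaches from about 0.3 to 0.875 m from the base axis. Payload 6.4 kg.
Tool frame: the origin (TCP) lies midway between the tips of the shut fingers; the grasp point (between the pads) lies 19 mm behind it (ctrl.tcp_to_grasp is the distance from the TCP to the grasp point, in m); z points along the fingers, y is the direction in which the jaws open and shut (so a half turn about z gives the same grasp; the last joint's range is limited). The gripper opens to 85 mm and grips with 20 to 120 N. Pads are 22 mm wide; open, the fingers measure 114 mm over their backs; the gripper's body (76 mm by 85 mm) begins 54 mm behind the grasp point. The pads swing forward as they close: fully open they stand 13 mm farther back than shut.
Start: joints at [-1.411, 0.181, 1.607, -0, 1.354, -0.206], TCP at [0.206, -0.537, 0.231] pointing down, gripper open.
Joint ranges: [-2.99, 2.99], [-0.89, 2.07], [0.3, 2.58], [-1.14, 4.28], [0, 2.63], [-3.12, 3.12]. Speed limits (rad/s): [2.57, 2.57, 3.01, 3.14, 3.14, 3.14].

## Interface

Orientations are given as a unit quaternion [w, x, y, z].
In Python, from bench import monitor, imaging, order, spotter, ctrl gives the robot as it stands.
- The arm moves only by the shell command python3 -m pendant 'ROWS'. ROWS is JSON, a list that holds one entry, the list of rows, each a list of 5 numbers: the shift along the world's x, y, z in mm, then the turn about the world's z in degrees, then the finger opening in mm, from 0 to 85.4. A call has 1 to 8 rows; each row shifts and turns the commanded pose from where the row before left it; what a row does not reach is not made up. A row lasts 1/8 s, in which the tool goes at most 62.5 mm and 10.7 degrees, less where a joint would pass 70% of its speed; a pose out of reach is approached as far as the arm can. A call with a gripper value outside its range is refused whole. The fingers move at their own pace and stop on an object; the grip force is fixed at half the most. Time passes only in rows, so rows that do not move let the fingers close. It gives the time, the measured TCP pose, the force and the opening at its end, in the units of the state.
- monitor.get_obs(): the state, without advancing time (a new reading comes with each control period).
- imaging.camera(name): name is "side" or "top"; returns a dict with "img" (400x640x3 uint8, red, green, blue), "vfov" (degrees; the focal length in pixels is half the picture's height over the tangent of half this angle, whatever the lens; pixels are square), "cx", "cy" (the principal point, pixels), "origin" and "orientation" of the camera in the world. Camera axes: x right, y down, z forward; pixel columns grow to the right and rows downward; lengths in m; the calibration is good to about 2 mm. A picture is of the moment at which its call begins. There is no depth.
- order.hand_in(): hands the job in, once; it reports no verdict.
Trained networks look in the newest picture that a camera, given by its name, has taken for a name from the list of things; names that differ only in an ending like _2 or _b are one class to them, and where a whole thing is asked for, a point or a joint stands for the part that bears it (a point fixed in the world has none). Each returns a list of dicts, best first, with "confidence" (0 to 1); they miss things now and then, are a little off and sometimes report something else, mostly with a low value. They report only what shows in the picture. A call takes as long as a camera call. They do not tell look-alikes from the thing itself.
- spotter.recognise(camera, thing): "at" ([x, y, z] in m, in the coordinates of the camera as it stood for that picture, good to about 4 mm: the middle of the surface that is visible of it).
- spotter.tip_of(camera, thing): "at" ([x, y, z] in m, in the coordinates of the camera as it stood for that picture, good to about 4 mm: a listed point, or the origin of a listed thing).
The state is a dict: "time_s": time; "q": joint angles; "dq": joint speeds; "joint_efforts": joint torques, N m; "eef_pos": TCP position; "eef_rot": TCP orientation; "wrist_force": force on the tool from outside, world axes, zero at the start; "torque": the same for the moment, N m; "opening": opening from 0.0 (shut) to 1.0 (fully open).
Only numpy, scipy, OpenCV 4.12 (cv2) and the standard library are available. Lean on these libraries where they do the work, as an engineer would, in place of code of your own. Each camera call takes 0.05 s, during which the arm holds its last target. There are 200 camera calls.

## Task

Use the ratchet clamp that holds the cake mould to press the mould's end cap fully home: pump its trigger paddle until the cap sits flush against the mould. Then press its release button and hold it down until the jaw has sprung all the way back, and let go, leaving the cap home. Let only the clamp move the mould and cap: do not touch them with the robot, and leave the empty spare clamp alone.

Things in the scene. Friction and masses are not known exactly. Their poses are not given: they have to be found in the camera images.
- clamp_pad (a point): Centre of the upper face of the black trigger paddle (52 x 36 mm) of the clamp that holds the mould; moves with it. At rest it is about 0.10 m above the table and the paddle slopes up to the clamp's rear by 0.37 rad; its level hinge is 80 mm ahead. Press straight down here with shut fingers: a full stroke lowers the finger 46 mm to a hard stop, with 5 to 12 N (up to 20 N once the cap is home); it springs up again.
- clamp_trigger (a joint): Angle of that paddle, 0 at rest (up) to 0.60 rad at its stop. Each stroke beyond 0.50 rad (40 mm), then let up fully, moves the jaw on by one 12 mm tooth; during the stroke it runs up to 6 mm further, then falls back. Full strokes needed: 2 to 5. Once the cap is home the jaw's sprung rubber face gives, so more pumping does no harm.
- clamp_button (a point): Centre of the top of the round steel release button (24 mm across) of the same clamp, 84 mm above the table, 122 mm ahead of the paddle point along the clamp's length. Pushed straight down it travels 10 mm with up to 6 N, to a hard stop, and springs up by itself; held more than 7 mm down it frees the jaw, which springs back in about half a second.
- clamp_jaw (a joint): Advance of that clamp's sliding jaw in m: 0 fully back (free), growing towards the mould, 0.064 when it has just pushed the cap home (it may go on to 0.078 as its sprung rubber face gives). It starts between 0 and 0.036, held on a tooth.
- mould: Plain aluminium box mould, 100 x 64 x 50 mm, loose on the clamp's base plate (8 mm thick) against the fixed jaw. Origin at the centre of its underside, x along its length away from the sliding jaw; its open mouth is at x = -50 mm.
- cap: Plain aluminium end cap: 5 mm flange (60 x 48 mm) and a 60 mm plug already partly in the mould's mouth. Origin on the flange's inner face (which meets the mould), middle of its lower edge, x pointing into the mould. In the mould's frame its x is -50 mm when fully home; it starts at -64 to -74 mm.
- spare_jaw (a joint): Advance in m of the sliding jaw of the spare clamp, a second clamp of the same make with nothing between its jaws, to be left alone. It starts and stays at 0.
There are look-alikes about, which are no part of the job. Leave any red or yellow look-alike of the mould alone.

How it is judged:
By the outcome, as a careful person would: the job done as asked, in the order asked, and still so for the second after the job is handed in, with the robot touching nothing.
It also fails if it takes over 51 s, if anything falls off the work surface, if the arm or the gripper's body presses on something with over 40 N, if the wrist force passes 120 N, or if a joint passes its speed limit or range.

## Working session

There is one attempt and no reset: what is moved stays moved. The work goes in short steps, Python scripts to look and compute and a shell command to move; the robot and the scene stay as the last step left them, time stands still between calls to the robot, and variables do not carry over. Pictures are saved under pics/ and viewed, about 8 in all and at most 12, crops included, and the job is handed in when it is done.

```bash
mkdir -p pics
cat > h.py <<'E'
from bench import monitor, imaging, order, spotter, ctrl
import numpy as np, cv2
from scipy.spatial.transform import Rotation as R
def cam(n):
    c=imaging.camera(n); q=c["orientation"]; c["R"]=R.from_quat([q[1],q[2],q[3],q[0]]).as_matrix()
    c["f"]=c["img"].shape[0]/2/np.tan(np.radians(c["vfov"])/2); c["o"]=np.array(c["origin"]); return c
def w(c,p): return c["o"]+c["R"]@np.array(p)
def px(c,P):
    p=c["R"].T@(np.array(P)-c["o"]); return [c["cx"]+c["f"]*p[0]/p[2],c["cy"]+c["f"]*p[1]/p[2]]
def onz(c,u,v,z):
    d=c["R"]@np.array([(u-c["cx"])/c["f"],(v-c["cy"])/c["f"],1]); return c["o"]+d*(z-c["o"][2])/d[2]
def save(c,n): cv2.imwrite("pics/"+n+".png",c["img"][:,:,::-1])
E
python3 - <<'E'
from h import *
for n in("top","side"):
    c=cam(n);save(c,n+"0");print(n,c["o"],c["vfov"],c["R"][:,2])
    for t in("clamp_pad","clamp_button","mould","cap"):
        for d in spotter.tip_of(n,t):
            p=w(c,d["at"]);print(t,round(d["confidence"],2),p.round(3),np.round(px(c,p)))
E
```

```text
top [ 0.48136493 -0.0382346   1.19836235] 48.028418651374345 [ 0.09244014 -0.00553221 -0.99570287]
clamp_pad 0.86 [ 0.454 -0.163  0.103] [369. 254.]
clamp_button 0.62 [ 0.573 -0.156  0.087] [366. 205.]
mould 0.91 [ 0.738 -0.305 -0.001] [418. 148.]
mould 0.89 [ 0.752 -0.15   0.002] [360. 142.]
mould 0.59 [ 0.341 -0.266  0.001] [404. 297.]
mould 0.56 [ 0.457 -0.166  0.103] [370. 252.]
cap 0.71 [ 0.678 -0.151  0.012] [361. 169.]
side [0.10938735 0.68620285 0.61319596] 49.00559735695273 [ 0.45629686 -0.72278273 -0.51901667]
clamp_pad 0.53 [ 0.456 -0.167  0.099] [396. 182.]
clamp_button 0.41 [ 0.574 -0.164  0.082] [352. 177.]
mould 0.95 [ 0.738 -0.298 -0.005] [326. 171.]
mould 0.87 [ 0.747 -0.15   0.006] [294. 188.]
mould 0.56 [ 0.344 -0.266 -0.003] [450. 212.]
cap 0.74 [ 0.679 -0.15   0.006] [315. 194.]
```

View pics/top0.png

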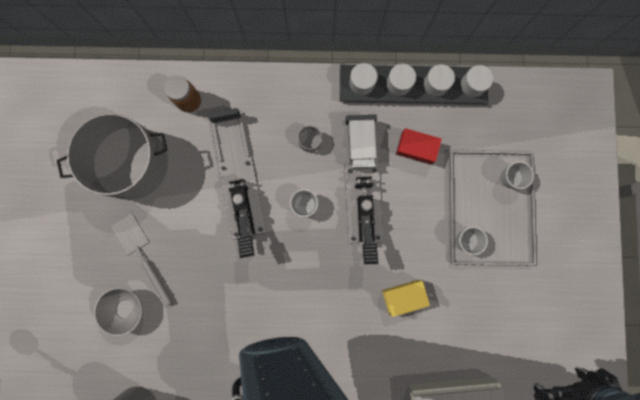

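View pics/side0.png

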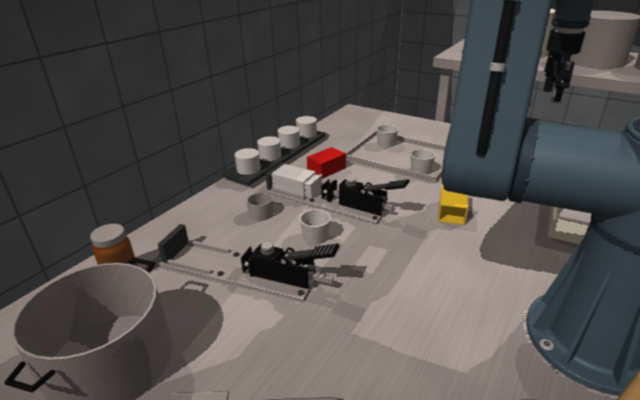

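The right-hand clamp at columns 350–380 of the top view holds the mould, with the pad at (369,254) and the button at (366,205). The left clamp is the empty spare. The heights and the 0.12 m spacing fit the description, so I'm moving above the pad.

```bash
python3 -m pendant '[[[31,46,0,0,0],[31,46,0,0,0],[31,46,0,0,0],[31,47,0,0,0],[31,47,0,0,0],[31,46,0,0,0],[31,47,0,0,0],[31,47,0,0,0]]]'; python3 -m pendant '[[[0,0,0,0,0],[0,0,0,0,0]]]'
python3 - <<'E'
from h import *
print(monitor.get_obs()["eef_pos"],monitor.get_obs()["wrist_force"],monitor.get_obs()["eef_rot"])
for n in("top","side"):
    c=cam(n);save(c,n+"1")
    for t in("clamp_pad","clamp_button","cap","mould"):
        for d in spotter.tip_of(n,t):
            p=w(c,d["at"]);print(n,t,round(d["confidence"],2),p.round(3),np.round(px(c,p)))
E
```

```text
time_s: 1.5
eef_pos: [0.4546, -0.1634, 0.2317]
eef_rot: [0.0, 0.983, 0.182, 0.0]
wrist_force: [0.9, -0.3, -0.2]
opening: -0.003
time_s: 1.75
eef_pos: [0.4536, -0.1651, 0.2313]
eef_rot: [0.0, 0.983, 0.182, -0.0]
wrist_force: [-0.8, -0.0, -0.1]
opening: 0.0
[ 0.453581   -0.16507677  0.23129018] [-0.80447099 -0.01978212 -0.11054835] [ 1.90136481e-04  9.83224814e-01  1.82397640e-01 -1.71665618e-04]
top clamp_button 0.64 [ 0.57  -0.155  0.086] [365. 207.]
top clamp_button 0.36 [ 0.681 -0.15   0.011] [361. 167.]
top cap 0.79 [ 0.679 -0.15   0.011] [361. 168.]
top mould 0.83 [ 0.753 -0.149  0.005] [360. 142.]
top mould 0.77 [ 0.342 -0.266  0.001] [403. 296.]
top mould 0.76 [ 0.737 -0.303 -0.001] [417. 149.]
side clamp_pad 0.65 [ 0.459 -0.167  0.096] [395. 183.]
side clamp_button 0.46 [ 0.576 -0.163  0.084] [351. 176.]
side cap 0.87 [ 0.682 -0.154  0.007] [315. 193.]
side mould 0.9 [ 0.341 -0.264 -0.005] [451. 213.]
side mould 0.69 [ 0.748 -0.15   0.008] [294. 187.]
side mould 0.66 [ 0.742 -0.3   -0.004] [325. 170.]
```

```bash
python3 -m pendant '[[[2,0,-50,0,0],[0,0,-50,0,0],[0,0,-15,0,0],[0,0,0,0,0]]]'; python3 -m pendant '[[[0,0,-12,0,0],[0,0,-12,0,0],[0,0,0,0,0]]]';python3 -m pendant '[[[0,0,-12,0,0],[0,0,-8,0,0],[0,0,-6,0,0],[0,0,0,0,0]]]'
```

```text
time_s: 2.75
eef_pos: [0.4555, -0.1649, 0.1161]
eef_rot: [-0.001, 0.983, 0.182, -0.001]
wrist_force: [-0.1, -0.3, 1.1]
opening: 0.003
time_s: 3.12
eef_pos: [0.4557, -0.165, 0.092]
eef_rot: [0.0, 0.983, 0.182, 0.0]
wrist_force: [0.6, -0.7, 0.2]
opening: 0.002
time_s: 3.62
eef_pos: [0.4553, -0.1656, 0.0663]
eef_rot: [0.0, 0.983, 0.182, -0.001]
wrist_force: [-4.1, -2.1, 5.1]
opening: -0.003
```

```bash
python3 -m pendant '[[[0,0,-6,0,0],[0,0,0,0,0]]]'
python3 - <<'E'
from h import *
a=cam("side");b=cam("top")
x=cv2.resize(a["img"][130:250,250:450],None,fx=4,fy=4,interpolation=2);cv2.imwrite("pics/s2.png",x[:,:,::-1])
for n,c in("side",a),("top",b):
    for t in("clamp_pad","cap","clamp_trigger","clamp_jaw"):
        for d in spotter.tip_of(n,t) if t in("clamp_pad","cap") else spotter.recognise(n,t):
            p=w(c,d["at"]);print(n,t,round(d["confidence"],2),p.round(3),np.round(px(c,p)))
E
```

```text
time_s: 3.88
eef_pos: [0.4557, -0.1656, 0.0606]
eef_rot: [0.0, 0.983, 0.182, -0.0]
wrist_force: [-4.2, -1.2, 8.2]
opening: 0.0
side clamp_pad 0.77 [ 0.449 -0.166  0.055] [397. 199.]
side clamp_trigger 0.6 [ 0.465 -0.151  0.059] [389. 199.]
side clamp_jaw 0.75 [ 0.637 -0.146  0.035] [327. 190.]
side clamp_jaw 0.49 [ 0.741 -0.119  0.055] [289. 178.]
top cap 0.68 [ 0.682 -0.149  0.009] [360. 167.]
top clamp_jaw 0.5 [ 0.64  -0.154  0.038] [363. 181.]
```

View pics/s2.png

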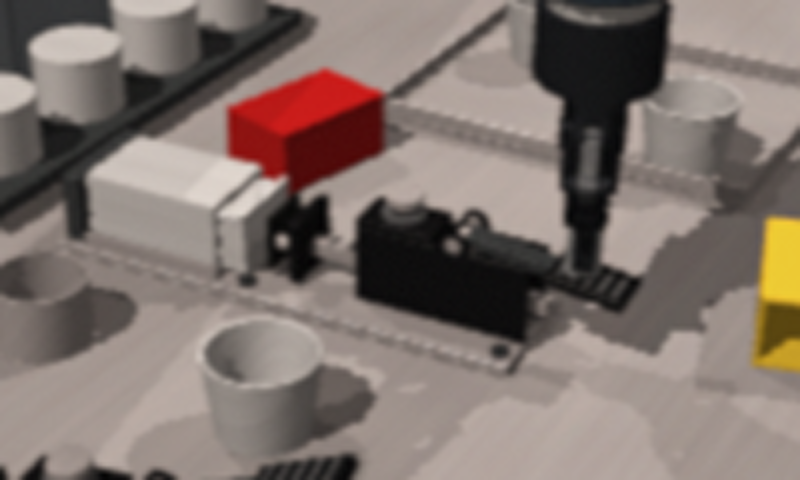

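The finger is pressing on the front part of the ribbed paddle (crop 580,270). The cap (250,220) still has a gap, and the jaw pad is right behind it. I'll finish this stroke, then shift back about 6 mm on the upstroke.

```bash
python3 -m pendant '[[[0,0,-4,0,0],[0,0,0,0,0]]]'; python3 -m pendant '[[[0,0,-3,0,0],[0,0,0,0,0]]]';python3 -m pendant '[[[0,0,-2,0,0],[0,0,0,0,0]]]'
```

```text
time_s: 4.62
eef_pos: [0.4561, -0.1656, 0.057]
eef_rot: [0.001, 0.983, 0.182, 0.0]
wrist_force: [-3.4, -0.5, 9.8]
opening: 0.002
time_s: 4.88
eef_pos: [0.4564, -0.1656, 0.0544]
eef_rot: [0.001, 0.983, 0.182, 0.001]
wrist_force: [-2.9, 0.7, 10.7]
opening: 0.003
time_s: 5.12
eef_pos: [0.4567, -0.1657, 0.0533]
eef_rot: [0.001, 0.983, 0.182, 0.001]
wrist_force: [-5.5, 1.9, 20.2]
opening: 0.001
```

```bash
python3 -m pendant '[[[0,0,24,0,0],[0,0,24,0,0],[-5,0,24,0,0],[0,0,0,0,0]]]'; python3 -m pendant '[[[0,0,-24,0,0],[0,0,-14,0,0],[0,0,-12,0,0],[0,0,-10,0,0],[0,0,-7,0,0],[0,0,-4,0,0],[0,0,-2,0,0],[0,0,0,0,0]]]'
python3 - <<'E'
from h import *
for n in("top","side"):
    c=cam(n)
    for t in("cap","mould","clamp_jaw"):
        for d in spotter.tip_of(n,t) if t!="clamp_jaw" else spotter.recognise(n,t):
            p=w(c,d["at"]);print(n,t,round(d["confidence"],2),p.round(3),np.round(px(c,p)))
E
```

```text
time_s: 5.62
eef_pos: [0.4518, -0.1657, 0.1248]
eef_rot: [0.001, 0.983, 0.182, 0.001]
wrist_force: [1.0, -0.8, 0.6]
opening: 0.001
time_s: 6.62
eef_pos: [0.4508, -0.1649, 0.0518]
eef_rot: [-0.0, 0.983, 0.182, -0.0]
wrist_force: [-8.8, 4.3, 28.4]
opening: -0.0
top cap 0.56 [ 0.686 -0.15   0.01 ] [361. 166.]
top mould 0.94 [ 0.739 -0.302  0.002] [417. 148.]
top mould 0.67 [ 0.753 -0.149  0.005] [360. 141.]
top mould 0.65 [ 0.342 -0.263  0.001] [402. 296.]
top clamp_jaw 0.66 [ 0.652 -0.152  0.038] [363. 177.]
side cap 0.69 [ 0.686 -0.153  0.007] [313. 193.]
side mould 0.89 [ 0.746 -0.148  0.009] [294. 187.]
side mould 0.87 [ 0.344 -0.263 -0.004] [450. 213.]
```

```bash
python3 -m pendant '[[[0,0,24,0,0],[0,0,24,0,0],[0,0,24,0,0],[0,0,0,0,0]]]'; python3 -m pendant '[[[0,0,-24,0,0],[0,0,-14,0,0],[0,0,-12,0,0],[0,0,-10,0,0],[0,0,-7,0,0],[0,0,-4,0,0],[0,0,0,0,0]]]'
python3 -m pendant '[[[0,0,24,0,0],[0,0,24,0,0],[0,0,23,0,0],[0,0,0,0,0]]]'
python3 - <<'E'
from h import *
for n in("top","side"):
    c=cam(n);save(c,n+"3")
    for t in("cap","mould","clamp_jaw"):
        for d in spotter.tip_of(n,t) if t!="clamp_jaw" else spotter.recognise(n,t):
            p=w(c,d["at"]);print(n,t,round(d["confidence"],2),p.round(3),np.round(px(c,p)))
x=cv2.resize(c["img"][150:220,260:400],None,fx=5,fy=5,interpolation=2);cv2.imwrite("pics/s3.png",x[:,:,::-1])
E
```

```text
time_s: 7.52
eef_pos: [0.4516, -0.1655, 0.123]
eef_rot: [0.001, 0.983, 0.182, 0.001]
wrist_force: [0.4, -0.2, -0.3]
opening: -0.006
time_s: 8.4
eef_pos: [0.4504, -0.1646, 0.0519]
eef_rot: [-0.001, 0.983, 0.182, -0.001]
wrist_force: [-7.6, 3.6, 22.7]
opening: -0.0
time_s: 8.9
eef_pos: [0.4513, -0.1653, 0.1225]
eef_rot: [0.001, 0.983, 0.182, 0.001]
wrist_force: [0.5, 0.4, 0.2]
opening: 0.004
top cap 0.67 [ 0.697 -0.149  0.009] [361. 162.]
top mould 0.94 [ 0.75  -0.153  0.003] [362. 143.]
top mould 0.77 [ 0.342 -0.265  0.001] [403. 296.]
top clamp_jaw 0.89 [ 0.66  -0.152  0.038] [362. 174.]
side cap 0.68 [ 0.699 -0.152  0.009] [309. 191.]
side mould 0.69 [ 0.343 -0.264 -0.004] [450. 213.]
side mould 0.59 [ 0.747 -0.149  0.007] [294. 188.]
side mould 0.57 [ 0.742 -0.297 -0.005] [324. 170.]
```

View pics/s3.png

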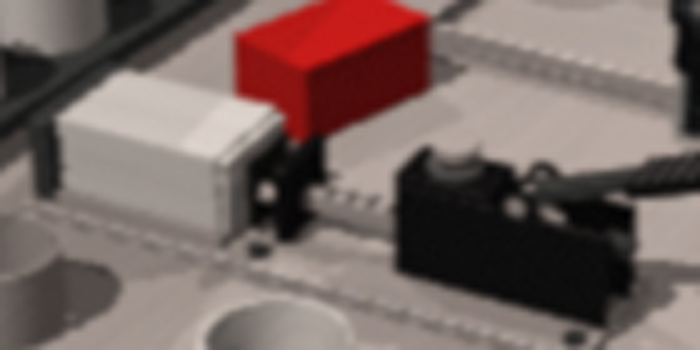

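The cap now looks nearly or fully home (crop 220,190), at 0.698 against a mould mouth at about 0.70. Extra strokes do no harm, so I'll pump twice more.

```bash
for i in 1 2; do python3 -m pendant '[[[0,0,-24,0,0],[0,0,-14,0,0],[0,0,-12,0,0],[0,0,-10,0,0],[0,0,-7,0,0],[0,0,-4,0,0],[0,0,0,0,0]]]' | grep -E "pos|force"
python3 -m pendant '[[[0,0,24,0,0],[0,0,24,0,0],[0,0,23,0,0],[0,0,0,0,0]]]'| grep -E "pos|force"; done
python3 - <<'E'
from h import *
for n in("top","side"):
    c=cam(n);save(c,n+"4")
    for t in("cap","mould","clamp_jaw","clamp_button"):
        for d in spotter.tip_of(n,t) if t!="clamp_jaw" else spotter.recognise(n,t):
            p=w(c,d["at"]);print(n,t,round(d["confidence"],2),p.round(3),np.round(px(c,p)))
x=cv2.resize(c["img"][150:220,260:400],None,fx=5,fy=5,interpolation=2);cv2.imwrite("pics/s4.png",x[:,:,::-1])
E
```

```text
eef_pos: [0.4508, -0.1651, 0.0523]
wrist_force: [-6.4, 3.1, 16.4]
eef_pos: [0.4519, -0.1657, 0.1236]
wrist_force: [0.6, -1.0, 0.3]
eef_pos: [0.4511, -0.1647, 0.0523]
wrist_force: [-6.0, 4.3, 17.5]
eef_pos: [0.4521, -0.1657, 0.1236]
wrist_force: [-0.2, 0.3, -0.4]
top cap 0.39 [ 0.698 -0.151  0.009] [361. 161.]
top mould 0.84 [ 0.755 -0.15   0.004] [361. 141.]
top mould 0.82 [ 0.741 -0.303 -0.002] [417. 147.]
top mould 0.72 [ 0.343 -0.264 -0.002] [403. 296.]
top clamp_jaw 0.86 [ 0.672 -0.15   0.036] [362. 169.]
top clamp_button 0.72 [ 0.754 -0.149  0.005] [360. 141.]
top clamp_button 0.38 [ 0.573 -0.156  0.087] [366. 205.]
side cap 0.58 [ 0.697 -0.152  0.007] [310. 192.]
side mould 0.85 [ 0.739 -0.298 -0.006] [325. 171.]
side mould 0.77 [ 0.344 -0.263 -0.006] [450. 213.]
side mould 0.65 [ 0.745 -0.15   0.007] [295. 188.]
side clamp_jaw 0.81 [ 0.669 -0.144  0.032] [316. 188.]
side clamp_button 0.61 [ 0.578 -0.162  0.083] [351. 177.]
```

View pics/s4.png

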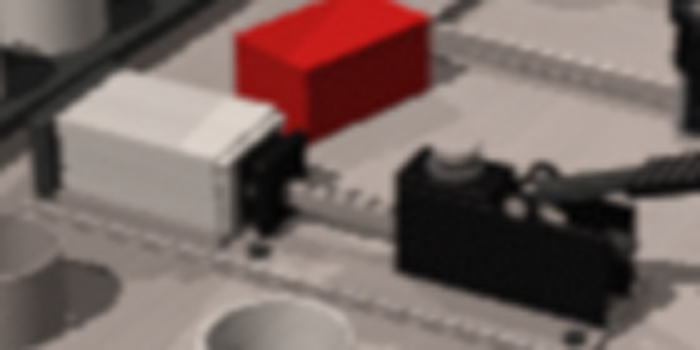

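The jaw has advanced another tooth and its rubber face is compressed against the flange (crop 240–300,180). The cap is unmoved at 0.698, so it is home. Next is the button.

```bash
python3 -m pendant '[[[0,0,15,0,0],[40,2,0,0,0],[41,2,0,0,0],[41,2,0,0,0],[0,0,-20,0,0],[0,0,-22,0,0],[0,0,0,0,0]]]'
python3 - <<'E'
from h import *
a=cam("side")
x=cv2.resize(a["img"][130:230,270:420],None,fx=5,fy=5,interpolation=2);cv2.imwrite("pics/s5.png",x[:,:,::-1])
E
```

```text
time_s: 13.42
eef_pos: [0.5701, -0.158, 0.093]
eef_rot: [-0.002, 0.983, 0.182, -0.002]
wrist_force: [-0.2, 0.1, 0.1]
opening: -0.002
```

View pics/s5.png

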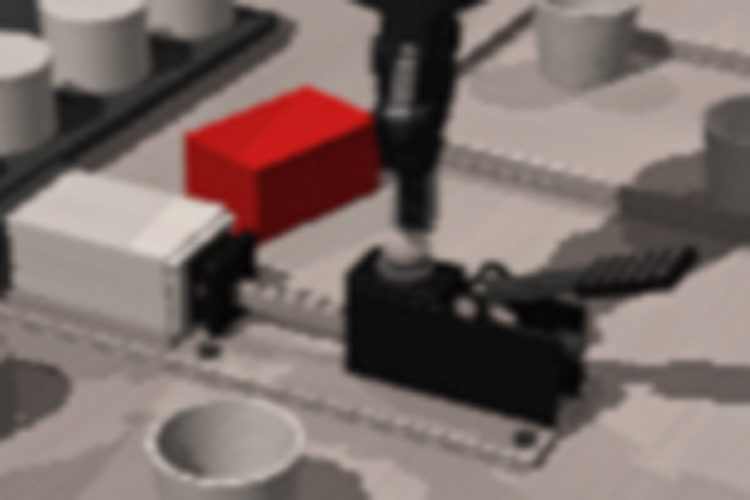

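The finger (crop 413,225) is above the button (404,255) and slightly to its rear. I'll shift 4 mm forward and press.

```bash
python3 -m pendant '[[[4,0,0,0,0],[0,0,-6,0,0],[0,0,-4,0,0],[0,0,-4,0,0],[0,0,0,0,0]]]'; python3 -m pendant '[[[0,0,-4,0,0],[0,0,-2,0,0],[0,0,0,0,0]]]'; python3 -m pendant '[[[0,0,-1,0,0],[0,0,0,0,0],[0,0,0,0,0]]]'
python3 - <<'E'
from h import *
for n in("top","side"):
    a=cam(n)
    for t in("cap","mould","clamp_jaw"):
        for d in spotter.tip_of(n,t) if t!="clamp_jaw" else spotter.recognise(n,t):
            p=w(a,d["at"]);print(n,t,round(d["confidence"],2),p.round(3))
x=cv2.resize(a["img"][130:230,270:420],None,fx=5,fy=5,interpolation=2);cv2.imwrite("pics/s6.png",x[:,:,::-1])
E
```

```text
time_s: 14.1
eef_pos: [0.5767, -0.159, 0.0814]
eef_rot: [0.0, 0.983, 0.182, -0.0]
wrist_force: [-1.0, 0.2, 1.5]
opening: 0.003
time_s: 14.48
eef_pos: [0.5769, -0.1591, 0.0754]
eef_rot: [0.0, 0.983, 0.182, 0.0]
wrist_force: [-1.2, 0.4, 4.3]
opening: 0.001
time_s: 14.85
eef_pos: [0.5769, -0.159, 0.0744]
eef_rot: [0.0, 0.983, 0.182, 0.0]
wrist_force: [-0.9, 0.7, 5.6]
opening: -0.004
top cap 0.56 [ 0.698 -0.15   0.01 ]
top mould 0.93 [ 0.342 -0.263  0.002]
top mould 0.85 [ 0.738 -0.304  0.   ]
side cap 0.8 [ 0.696 -0.152  0.003]
side mould 0.86 [ 0.344 -0.262 -0.004]
side mould 0.65 [ 0.738 -0.296 -0.005]
side mould 0.58 [ 0.745 -0.149  0.007]
side clamp_jaw 0.67 [ 0.601 -0.155  0.031]
```

View pics/s6.png

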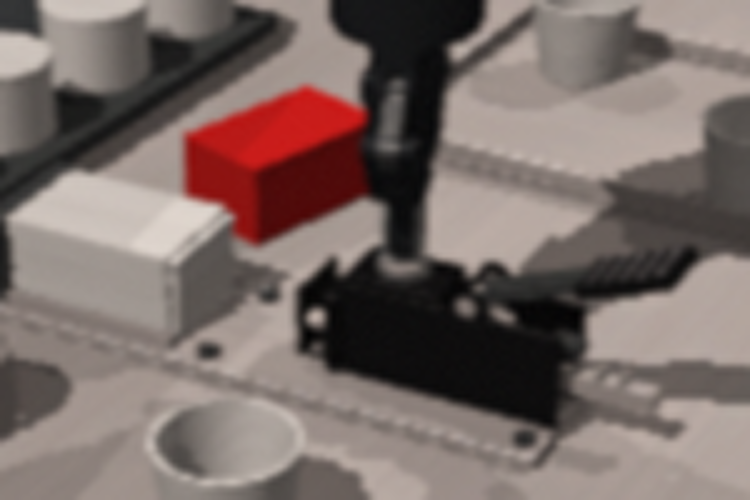

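The jaw has sprung back to about 0.60, and the cap is still flush. I'll hold for another second, then let go.

```bash
python3 -m pendant '[[[0,0,-1,0,0],[0,0,0,0,0],[0,0,0,0,0],[0,0,0,0,0],[0,0,0,0,0],[0,0,0,0,0],[0,0,0,0,0],[0,0,0,0,0]]]'; python3 -m pendant '[[[0,0,10,0,0],[0,0,30,0,0],[0,0,50,0,0],[0,0,50,0,0],[-50,0,0,0,0],[-50,0,0,0,0],[0,0,0,0,0],[0,0,0,0,0]]]'
python3 - <<'E'
from h import *
c=[]
for n in("top","side"):
    a=cam(n);c.append(a)
    for t in("cap","mould","clamp_jaw","spare_jaw"):
        for d in spotter.tip_of(n,t) if "jaw" not in t else spotter.recognise(n,t):
            p=w(a,d["at"]);print(n,t,round(d["confidence"],2),p.round(3))
x=cv2.resize(a["img"][150:290,150:410],None,fx=3,fy=3,interpolation=2);y=cv2.resize(c[0]["img"][100:140+130,200:460],None,fx=3,fy=3)[:180*1]
cv2.imwrite("pics/s7.png",np.vstack([x,y])[:,:,::-1])
E
```

```text
time_s: 16.25
eef_pos: [0.5769, -0.1591, 0.074]
eef_rot: [0.0, 0.983, 0.182, 0.0]
wrist_force: [-1.9, 0.4, 9.7]
opening: 0.0
time_s: 17.25
eef_pos: [0.4769, -0.1591, 0.2134]
eef_rot: [0.0, 0.983, 0.182, 0.0]
wrist_force: [0.3, 0.7, -0.1]
opening: -0.001
top cap 0.66 [ 0.696 -0.152  0.01 ]
top mould 0.9 [ 0.341 -0.262  0.002]
top mould 0.76 [ 0.752 -0.151  0.004]
top mould 0.62 [ 0.738 -0.304  0.001]
top clamp_jaw 0.66 [ 0.608 -0.152  0.052]
top spare_jaw 0.6 [0.615 0.166 0.046]
side cap 0.59 [ 0.697 -0.153  0.01 ]
side mould 0.57 [ 0.749 -0.148  0.01 ]
side mould 0.56 [ 0.346 -0.266 -0.004]
side mould 0.56 [ 0.737 -0.298 -0.007]
side clamp_jaw 0.79 [ 0.599 -0.158  0.035]
side spare_jaw 0.91 [0.61  0.174 0.034]
```

View pics/s7.png

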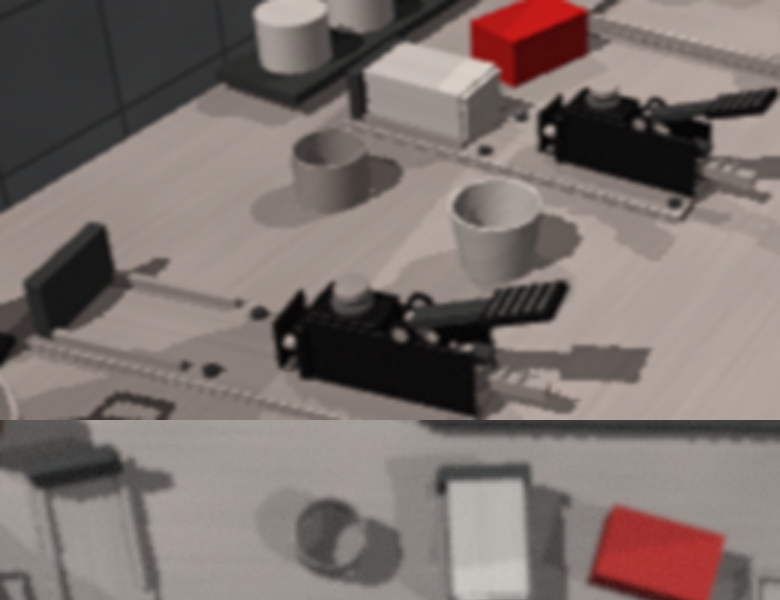

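The jaw is fully back (540,130), matching the spare clamp's jaw at rest (285,340). The button and paddle are up, the cap is flush (480,105) and the robot is clear.

```bash
python3 -c "
from bench import order;print(order.hand_in())"
```

```text
the job is handed in; nothing more can be done
None
```

The cap is pressed home and the clamp is released. I handed the job in at about 17.4 s of the 51 s allowed.

- **Pumping:** I made five full strokes on the paddle of the clamp that holds the mould, each to its stop. The highest force I read was about 28 N, at the bottom of the second stroke. After the third stroke the cap was at or very close to home. The last two strokes only compressed the jaw's rubber face.
- **Release:** I held the button down about 10 mm for well over a second, until the jaw had sprung back, then let go and moved clear.
- **Last checks:**
  - The cap looked flush in the side picture. The networks put it at x ≈ 0.697, unchanged by the release, and about 50 to 56 mm from the mould's origin depending on the camera. That agrees with flush (50 mm) only to within their few-mm error.
  - The jaw was seen at x ≈ 0.60, and in the picture it stood as far back as the idle spare clamp's jaw.
  - The button and paddle were up again, and the robot touched nothing. The spare clamp and the look-alikes had not moved.
- **Disagreements:** The networks gave a few false hits, such as a "button" on the mould and a "mould" on the paddle. I rejected them against the pictures. The first stroke landed slightly ahead of the paddle's centre, so I moved 5 mm back for the rest.

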